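Lock the swatch cutter's shaft

TASK

Lock the shaft of the swatch cutter on the counter: with a fingertip push the upright peg on the slotted disc round until the slot lines up with the flat bar, then push the bar by its upright plate along its channel, right through the disc, until the plate is fully home against the two stop posts. Only push: do not lift or tip the bar, leave everything else on the counter where it is, and finish clear of everything.

Things in the scene. Friction and masses are not known exactly. Their poses are not given: they have to be found in the camera images.
- lock: Shaft lock of the swatch cutter: a grey plate, fixed, place and heading vary. Origin: on the disc's upright axis at counter height; z up; +x is the way the bar is pushed (channel, disc, keeper). Plate x -217 to 73, y -60 to 75 mm, 6 mm thick. On the -y side a black feed roller lies along x at y -100 mm, top 57 mm high, brackets 63 mm.
- lock_channel (a point): Middle of the rear end of the bar's dark steel channel, on its floor (10 mm above the counter), 214 mm behind the disc's axis. Axes as the lock's. The channel runs straight along x to 43 mm short of the disc's axis; walls 14 mm apart inside, 36 mm over the outside, 18 mm above the counter.
- lock_stop (a point): Midway between the two dark stop posts, on the plane of their rear faces (75 mm behind the disc's axis), at their top, 45 mm above the counter. Axes as the lock's. The posts stand over the channel walls, each 9 to 25 mm from the middle line, 12 mm long. The bar passes between them, its push plate does not.
- lock_keeper (a point): Middle of the keeper beyond the disc, on its floor 9 mm above the counter, 56 mm ahead of the disc's axis: two dark cheeks 16 mm apart, 24 mm long, 28 mm high. Axes as the lock's.
- disc (a joint): Angle (rad) of the steel disc, counter-clockwise from above. At 0 the slot lies along the lock's x with the peg on the +y side; at pi it is in line again with the peg on the -y side; either will do. Starts at 0.45 to 2.69 (peg on the bar's side); end stops -0.6 and 3.75. Light friction, 0.05 N m (about 2 N at the peg), no spring: stays where left.
- disc_mid (a point): Middle of the disc, in the slot, at the height of the disc's top, 22 mm above the counter. Steel disc 76 mm in diameter with an open slot 15 mm wide, mouths flared to 18 mm, right across its middle; slot floor 9 mm above the counter. x axis along the slot, z up; turns with the disc.
- disc_peg (a point): Middle of the top of the dark upright peg on the disc: peg 11 mm in diameter, 26 mm from the disc's axis, square to the slot, from the disc's top (22 mm) to 54 mm above the counter. x axis along the slot, z up.
- bar: Loose flat steel bar in the channel, about 160 g, 11 mm wide, 8 thick, 141 long. Origin: on its underside (10 mm above the counter) under the front face of its push plate; x along it to the nose, 133 mm ahead. Starts with its origin 199 to 179 mm behind the disc's axis (lock's x); home at -75 mm, plate on the stop posts.
- bar_plate (a point): Middle of the back face of the push plate at the bar's tail, the face to push, 8 mm behind the bar's origin. Upright steel plate 36 mm wide, 8 thick, from 18.5 to 50.5 mm above the counter. Axes as the bar's. Slides with light friction (1 to 3 N).
- bar_nose (a point): Middle of the front end of the bar, half way up. The last 10 mm taper from 11 to 6 mm wide. With the slot up to about 0.1 rad off, the nose still enters and turns the disc true; a slot further off blocks it. Home: 58 mm ahead of the disc's axis, between the keeper's cheeks.
- spool: Bystander: small wooden thread spool, 28 mm wide, 36 mm tall, standing on the lock's plate beside the channel. Origin: centre of its underside.
- weight: Bystander: brass weight with a small head, 28 mm wide, 36 mm tall, standing on the lock's plate near the keeper. Origin: centre of its underside.
- stapler: Bystander: black stapler 130 x 32 x 57 mm lying on the counter. Origin: centre of its underside, x along it.
- tags: Bystander: stack of white cards 90 x 140 x 20 mm. Origin: centre of its underside.
- mug: Bystander: white mug, 76 mm wide, 90 mm tall. Origin: centre of its underside.
- tape: Bystander: cardboard ring, 84 mm outside, 22 mm tall, lying flat. Origin: centre of its underside.
- ruler: Bystander: wooden ruler 200 x 30 x 5 mm, long along its x. Origin: centre of its underside.
- chalk: Bystander: flat block of tailor's chalk 50 x 40 x 9 mm. Origin: centre of its underside.
Not all that is in view belongs to the job. What is meant by the bar is not pink, red or yellow, and is the larger of those in its own colour.

How it is judged:
On the way, in this order (a step that is already met when the one before it is completed fails the run):
1. the disc's slot is in line with the bar (within 0.12 rad) (angle between the x axis of disc_peg and the x axis of lock, either way round below 0.12 rad), for 0.2 s.
2. the bar is through the disc and home in the keeper (x of bar_nose in the frame of lock above 0.054 m and angle between the x axis of disc_peg and the x axis of lock, either way round below 0.1 rad), for 0.2 s.
At the end, for the whole second after the job is handed in: The bar lies at rest in the channel, through the disc's slot, its plate within 4 mm of the stop posts and its nose in the keeper (within 6 mm of the middle line, not raised), and the slot is in line with it within 0.1 rad (all of step 2 and x of bar_nose in the frame of lock below 0.064 m and y of bar_nose in the frame of lock between -0.006 and 0.006 m and z of bar_nose in the frame of lock between 0.008 and 0.019 m and linear speed of bar below 0.01 m/s and velocity of joint disc between -0.05 and 0.05 rad/s); the robot touches nothing.
It fails at once if the bar is lifted more than 10 mm or tipped (height (world z) of bar above 0.02 m or angle between bar's own z axis and vertical above 0.15 rad).
It fails at once if another thing is shifted more than 20 mm, lifted or tipped over (distance of any of spool, weight, stapler, tags, mug, tape, ruler, chalk from where it was at the start of the episode above 0.02 m or angle between any of spool, weight, stapler, tags, mug, tape, ruler, chalk's own z axis and vertical above 0.5 rad).
It also fails if it takes over 50 s, if anything falls off the work surface, if the arm or the gripper's body presses on something with over 40 N, if the wrist force passes 120 N, or if a joint passes its speed limit or range.

ROBOT

A 7-joint arm with a two-finger parallel gripper is mounted at the origin on the work surface. World frame = base frame: x ahead of the robot, y to its left, z up, the work surface at z = 0. Lengths are in m, angles in rad, forces in N, time in s.
With the tool pointing down it reaches from about 0.425 to 0.825 m from the base axis. Payload 3.6 kg.
Tool frame: the origin (TCP) lies on the centre line of the jaws, within the pads' length; the fingertips stand tcp_to_tips ahead of it and the grasp point (between the pads) lies 6 mm ahead of it (tcp_to_tips is the distance from the TCP to the fingertips, in m); z points along the fingers, y is the direction in which the jaws open and shut (so a half turn about z gives the same grasp; the last joint's range is limited). The gripper opens to 85 mm and grips with 20 to 120 N. Pads are 22 mm wide; open, the fingers measure 114 mm over their backs; the gripper's body (76 mm by 85 mm) begins 54 mm behind the grasp point. The pads swing forward as they close: fully open they stand 13 mm farther back than shut.
Start: joints at [1.244, 0.615, -0.013, 1.423, 0.008, 1.103, -0.04], TCP at [0.192, -0.621, 0.256] pointing down, gripper open.
Joint ranges: [-3.12, 3.12], [-0.3, 2.06], [-1.34, 1.32], [0.26, 2.42], [-1.36, 4.5], [0.01, 1.98], [-2.84, 2.84]. Speed limits (rad/s): [2.79, 2.79, 3.14, 3.14, 3.14, 3.14, 3.14].

INTERFACE

Orientations are given as [roll, pitch, yaw] about the fixed x, y, z axes, in that order (R = Rz(yaw) Ry(pitch) Rx(roll)).
In Python, from plant import observe, capture, calibration, close_job, tcp_to_tips gives the robot as it stands.
- The arm moves only by the tool arm_command, never from a script. Its argument "increments" is a list of rows, each an object with "rotation": the turn, a rotation vector about the tool's x, y, z in units of 10 degrees (1.0 is 10 degrees), a list of three; "xyz": the shift along the tool's x, y, z in units of 30 mm (1.0 is 30 mm), a list of three; "gripper": the finger opening in mm, from 0 to 85.4. In form: [{"rotation": [ax, ay, az], "xyz": [x, y, z], "gripper": gripper}, ...]. A call has 1 to 5 rows; each row is the pose to reach, as a shift and turn from the pose measured when the call began, along the tool's axes at that moment; what a row does not reach only later rows make up. A row lasts 1/8 s, in which the tool goes at most 62.5 mm and 10.7 degrees, less where a joint would pass 70% of its speed; a pose out of reach is approached as far as the arm can. A call with a gripper value outside its range is refused whole. The fingers move at their own pace and stop on an object; the grip force is fixed at half the most. Time passes only in rows, so rows that repeat a pose let the fingers close. It gives the time, the measured TCP pose, the force and the opening at its end, in the units of the state.
- observe(): the state, without advancing time (a new reading comes with each control period).
- capture(name): name is "side" or "top"; returns (picture, depth): 480x640x3 uint8, blue, green, red; 480x640 float32, m along the optical axis (not along the pixel's ray), 0 where there is no reading.
- calibration(name): a dict with "fovy" (degrees; the focal length in pixels is half the picture's height over the tangent of half this angle, whatever the lens; pixels are square), "cx", "cy" (the principal point, pixels), "R" (3x3) and "t" (3): a world point X has camera coordinates R X + t. Camera axes: x right, y down, z forward; pixel columns grow to the right and rows downward; lengths in m; the calibration is good to about 2 mm. A picture is of the moment at which its call begins. calibration takes no time and is no camera call.
- close_job(): hands the job in, once; it reports no verdict.
The state is a dict: "clock": time; "joint_positions": joint angles; "dq": joint speeds; "joint_efforts": joint torques, N m; "tcp_pos": TCP position; "eef_rot": TCP orientation; "ft_force": force on the tool from outside, world axes, zero at the start; "moment": the same for the moment, N m; "finger_gap": finger opening in m.
Only numpy, scipy, OpenCV 4.12 (cv2) and the standard library are available. Lean on these libraries where they do the work, as an engineer would, in place of code of your own. Each camera call takes 0.05 s, during which the arm holds its last target.

## Working session

There is one attempt and no reset: what is moved stays moved. The work goes in short steps, Python scripts to look and compute and a tool call to move; the robot and the scene stay as the last step left them, time stands still between calls to the robot, and variables do not carry over. Pictures are saved under pics/ and viewed, and the job is handed in when it is done.

Besides the shell and the picture viewer there is one more tool, called after "Call:" as name(argument=value, ...) on one line, values as JSON. arm_command: Moves the arm, as the interface text tells. Its arguments: {"type":"object","properties":{"increments":{"type":"array","items":{"type":"object","properties":{"rotation":{"type":"array","items":{"type":"number"}},"xyz":{"type":"array","items":{"type":"number"}},"gripper":{"type":"number"}}}}},"required":["increments"]}

```bash
mkdir -p pics; ls; python3 - <<'E'
from plant import observe,capture,calibration,tcp_to_tips
import cv2,numpy as np
print(observe(),tcp_to_tips)
for n in("side","top"):
    p,d=capture(n);cv2.imwrite(f"pics/{n}0.png",p);np.savez(f"{n}0.npz",p=p,d=d);print(n,calibration(n))
E
```

```text
pics
{'clock': 0.0, 'joint_positions': array([ 1.24451781,  0.61591656, -0.01264923,  1.4249488 ,  0.00810029,
        1.10338684, -0.04037009]), 'dq': array([-0.00098999,  0.00057353,  0.00104474, -0.00064238, -0.00043081,
        0.00037765,  0.00232697]), 'joint_efforts': array([ 1.68810670e-04, -4.69225860e+01,  2.59021847e-01, -1.71036744e+01,
        9.88069136e-03,  9.50276968e-03,  2.64179846e-06]), 'tcp_pos': array([ 0.19176398, -0.62031631,  0.25512316]), 'eef_rot': array([-3.13898306e+00,  1.97981776e-05,  2.99902306e-01]), 'ft_force': array([-0.06857234, -0.11454921, -0.32307103]), 'moment': array([ 0.01775   ,  0.00158185, -0.02509016]), 'finger_gap': 0.08526113245687104} 0.025
side {'fovy': 44.72925672121457, 'cx': 314.5256029468108, 'cy': 236.75233858865016, 'R': array([[-0.99608853, -0.08690031, -0.01599942],
       [-0.03391239,  0.54317643, -0.83893344],
       [ 0.08159408, -0.83510939, -0.54399881]]), 't': array([0.45288658, 0.05640075, 1.39560113])}
top {'fovy': 50.245083929766864, 'cx': 315.300463122763, 'cy': 243.35689442888693, 'R': array([[-0.01710738, -0.99940179, -0.03005645],
       [-0.9979999 ,  0.01889762, -0.06032477],
       [ 0.06085668,  0.02896433, -0.99772618]]), 't': array([0.0315573 , 0.4705239 , 1.17272045])}
```

View pics/top0.png

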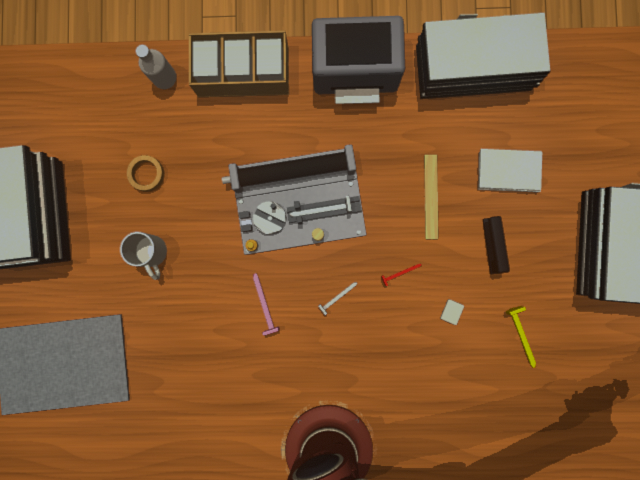

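View pics/side0.png

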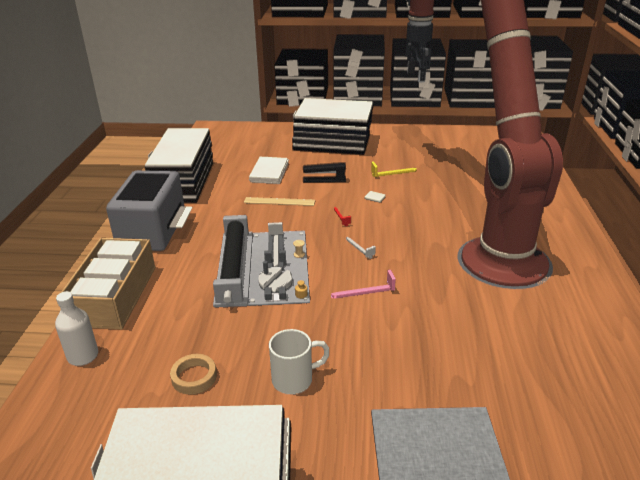

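```bash
python3 - <<'E'
import cv2
p=cv2.imread("pics/top0.png");cv2.imwrite("pics/top0c.png",cv2.resize(p[140:260,220:380],None,fx=5,fy=5,interpolation=cv2.INTER_CUBIC))
p=cv2.imread("pics/side0.png");cv2.imwrite("pics/side0c.png",cv2.resize(p[205:315,205:335],None,fx=5,fy=5,interpolation=cv2.INTER_CUBIC))
E
```

```text
(no output)
```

View pics/top0c.png

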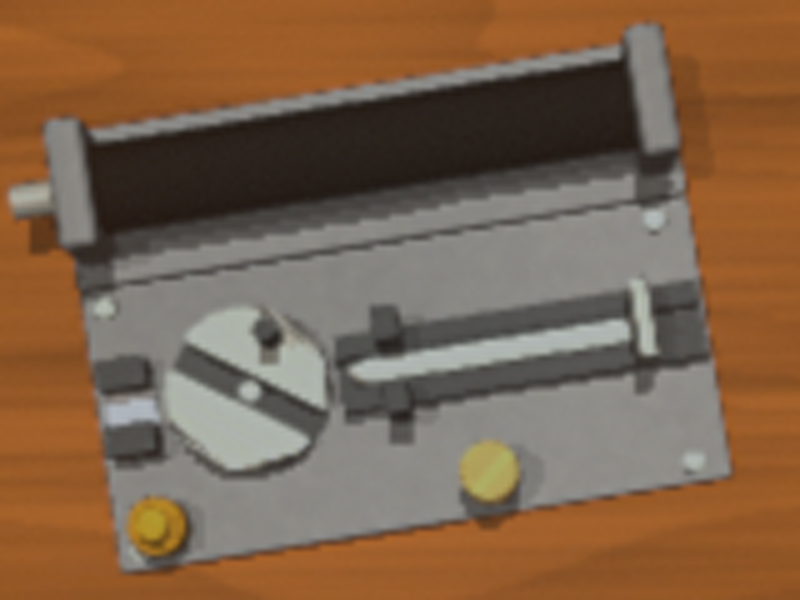

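View pics/side0c.png

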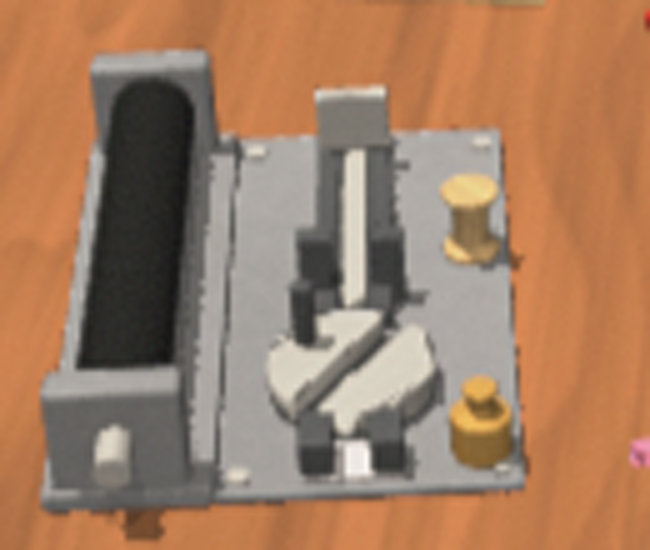

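```bash
cat > h.py <<'E'
import numpy as np,cv2
from plant import observe,capture,calibration
def proj(n,X):
    c=calibration(n);f=240/np.tan(np.radians(c["fovy"])/2);q=np.atleast_2d(X)@np.array(c["R"]).T+c["t"]
    return q[:,:2]/q[:,2:]*f+[c["cx"],c["cy"]]
def onplane(n,uv,z):
    c=calibration(n);f=240/np.tan(np.radians(c["fovy"])/2);R=np.array(c["R"])
    r=R.T@np.array([(uv[0]-c["cx"])/f,(uv[1]-c["cy"])/f,1]);o=-R.T@c["t"]
    return o+r*(z-o[2])/r[2]
def rot(a): return np.array([[np.cos(a),-np.sin(a),0],[np.sin(a),np.cos(a),0],[0,0,1]])
def lock2w(P,L): return np.atleast_2d(P)@rot(L[2]).T+[L[0],L[1],0]
def w2lock(W,L): return (np.atleast_2d(W)-[L[0],L[1],0])@rot(L[2])
E
python3 - <<'E'
from h import *
from scipy.optimize import least_squares
T=[((730,473),(-217,75,6)),((122,570),(73,75,6)),((385,318),(-69,-17,45)),((400,400),(-69,17,45)),((250,390),(0,0,9)),((122,372),(56,-16,28)),((132,437),(56,16,28))]
S=[((523,487),(73,75,6)),((497,130),(-217,75,6)),((320,240),(-69,-17,45)),((386,240),(-69,17,45))]
U=np.array([a for a,_ in T])/5+[220,140];V=np.array([a for a,_ in S])/5+[205,205]
A=np.array([b for _,b in T])/1e3;B=np.array([b for _,b in S])/1e3
f=lambda L:np.r_[(proj("top",lock2w(A,L))-U).ravel(),(proj("side",lock2w(B,L))-V).ravel()]
L0=onplane("top",U[4],.009);print(L0)
r=least_squares(f,[L0[0],L0[1],1.6],loss="soft_l1");L=r.x;print(L,r.fun.reshape(-1,2).round(1));np.save("L.npy",L)
top=lambda u:np.array(u)/5+[220,140]
peg=onplane("top",top((266,330)),.054);print("peg",w2lock(peg,L)*1e3)
for u in [(641,282),(652,352)]: print("plate top",w2lock(onplane("top",top(u),.0505),L)*1e3)
print("nose",w2lock(onplane("top",top((350,370)),.018),L)*1e3)
for u,z in [((490,471),.042),((157,526),.042)]: print("spool/weight",w2lock(onplane("top",top(u),z),L)*1e3)
d=onplane("top",top((250,388)),.009)
for u in [(180,355),(325,415)]: print("slot",w2lock(onplane("top",top(u),.012),L)*1e3)
sd=lambda u:np.array(u)/5+[205,205]
print("peg side",w2lock(onplane("side",sd((302,287)),.054),L)*1e3,"plate side", [w2lock(onplane("side",sd(u),.0505),L)*1e3 for u in [(316,93),(387,90)]])
E
```

```text
[0.53291994 0.12844742 0.009     ]
[0.53283165 0.12881451 1.7088036 ] [[ 0.5  0.6]
 [-0.3  0.5]
 [-0.2  0.6]
 [-1.  -1.1]
 [-0.2  0. ]
 [-0.4 -0.3]
 [-0.4  0.4]
 [ 0.1 -1.4]
 [ 0.4 -1. ]
 [-1.6 -1.8]
 [-0.3 -2.4]]
peg [[-16.13409839 -20.07204388  54.        ]]
plate top [[-186.78055177  -15.24799627   50.5       ]]
plate top [[-186.63579805   16.92730461   50.5       ]]
nose [[-48.73878684  -0.76782249  18.        ]]
spool/weight [[-106.05639204   57.93072014   42.        ]]
spool/weight [[47.48142443 58.95651494 42.        ]]
slot [[ 29.34727138 -21.13558178  12.        ]]
slot [[-33.62247367  17.49038712  12.        ]]
peg side [[-11.37789954 -19.94020605  54.        ]] plate side [array([[-183.29517854,  -16.54528436,   50.5       ]]), array([[-183.42674713,   18.91209161,   50.5       ]])]
```

```bash
cat >> h.py <<'E'
from scipy.spatial.transform import Rotation as Ro
def go(lx,ly,tipz,L=None,dyaw=0):
    "units needed from the present pose to TCP at lock (lx,ly) m, tips at tipz, tool x along lock x"
    L=np.load("L.npy") if L is None else L
    o=observe();R0=Ro.from_euler("xyz",o["eef_rot"]);p=lock2w([[lx,ly,tipz+.025]],L)[0]
    R1=Ro.from_euler("xyz",[np.pi,0,L[2]+dyaw])
    print("t",round(o["clock"],2),"F",o["ft_force"].round(1),"gap",round(o["finger_gap"],4),"lock tcp",(w2lock(o["tcp_pos"],L)*1e3).round(1),"rot",o["eef_rot"].round(3))
    print("xyz",(R0.inv().apply(p-o["tcp_pos"])/.03).round(2),"rot",(np.degrees((R0.inv()*R1).as_rotvec())/10).round(2))
E
python3 -c "
from h import *
go(-.043,-.022,.13)"
```

```text
t 0.1 F [-0.3  0.  -0.2] gap 0.0855 lock tcp [[-695.2  440.9  255.2]] rot [-3.139  0.     0.3  ]
xyz [ 18.73 -18.96   3.39] rot [-0.01 -0.01 -8.07]
```

Call:
arm_command(increments=[{"rotation": [0,0,-0.7],"xyz": [1.4,-1.4,0],"gripper": 0},{"rotation": [0,0,-1.4],"xyz": [2.8,-2.8,0],"gripper": 0},{"rotation": [0,0,-2.1],"xyz": [4.2,-4.2,0],"gripper": 0},{"rotation": [0,0,-2.8],"xyz": [5.6,-5.6,0],"gripper": 0},{"rotation": [0,0,-3.5],"xyz": [7.0,-7.0,0],"gripper": 0}])

```text
clock: 0.72
tcp_pos: [0.3309, -0.3558, 0.2556]
eef_rot: [-3.14, -0.001, 0.915]
ft_force: [0.6, -0.3, 0.4]
finger_gap: 0.0002
```

```bash
python3 -c "
from h import *
go(-.043,-.022,.13)"
```

```text
t 0.72 F [ 0.6 -0.3  0.4] gap 0.0002 lock tcp [[-452.2  266.6  255.6]] rot [-3.14e+00 -1.00e-03  9.15e-01]
xyz [16.42 -2.98  3.38] rot [-0.01 -0.01 -4.55]
```

Call:
arm_command(increments=[{"rotation": [0,0,-0.8],"xyz": [2.0,-0.4,0],"gripper": 0},{"rotation": [0,0,-1.6],"xyz": [4.0,-0.8,0],"gripper": 0},{"rotation": [0,0,-2.4],"xyz": [6.0,-1.2,0],"gripper": 0},{"rotation": [0,0,-3.2],"xyz": [8.0,-1.6,0],"gripper": 0},{"rotation": [0,0,-4.0],"xyz": [10.0,-2.0,0],"gripper": 0}])

```text
clock: 1.35
tcp_pos: [0.4668, -0.0799, 0.2561]
eef_rot: [-3.141, -0.002, 1.617]
ft_force: [0.9, -0.7, -1.0]
finger_gap: -0.0
```

```bash
python3 -c "
from h import *
go(-.043,-.022,.13)"
```

```text
t 1.35 F [ 0.9 -0.7 -1. ] gap -0.0 lock tcp [[-197.7   94.1  256.1]] rot [-3.141e+00 -2.000e-03  1.617e+00]
xyz [5.48 3.38 3.38] rot [-0.   -0.01 -0.53]
```

Call:
arm_command(increments=[{"rotation": [0,0,-0.3],"xyz": [1.5,0.9,0.5],"gripper": 0},{"rotation": [0,0,-0.53],"xyz": [3.0,1.8,1.2],"gripper": 0},{"rotation": [0,0,-0.53],"xyz": [4.5,2.7,2.2],"gripper": 0},{"rotation": [0,0,-0.53],"xyz": [5.48,3.38,3.38],"gripper": 0},{"rotation": [0,0,-0.53],"xyz": [5.48,3.38,3.38],"gripper": 0}])

```text
clock: 1.98
tcp_pos: [0.559, 0.0924, 0.1517]
eef_rot: [-3.135, -0.004, 1.715]
ft_force: [-0.5, 0.0, 0.4]
finger_gap: 0.0002
```

```bash
cat > look.py <<'E'
import sys
from h import *
k=sys.argv[1]
a,d=capture("top");b,e=capture("side")
np.savez(f"d{k}.npz",a=d,b=e)
A=cv2.resize(a[130:270,215:395],None,fx=4,fy=4,interpolation=cv2.INTER_CUBIC);B=cv2.resize(b[180:320,195:335],None,fx=4,fy=4,interpolation=cv2.INTER_CUBIC)
cv2.imwrite(f"pics/t{k}.png",A);cv2.imwrite(f"pics/s{k}.png",B)
E
python3 look.py 1;python3 -c "
from h import *
go(-.043,-.022,.05)"
```

```text
t 2.08 F [-0.3  0.6 -0.1] gap 0.0002 lock tcp [[-43.5 -21.4 154.4]] rot [-3.139e+00 -1.000e-03  1.709e+00]
xyz [0.01 0.03 2.65] rot [-0.01 -0.01  0.  ]
```

View pics/s1.png

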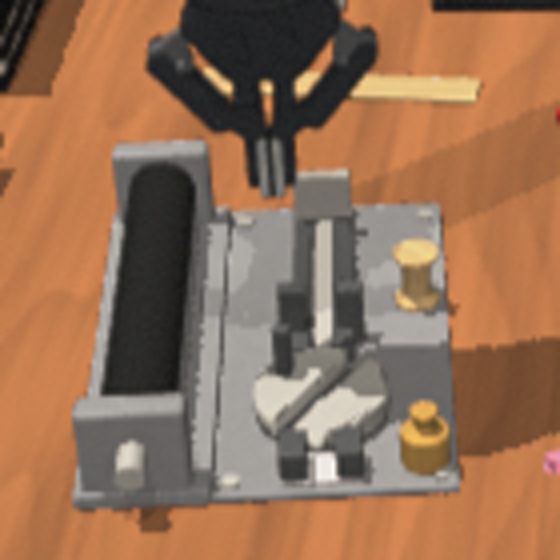

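View pics/t1.png

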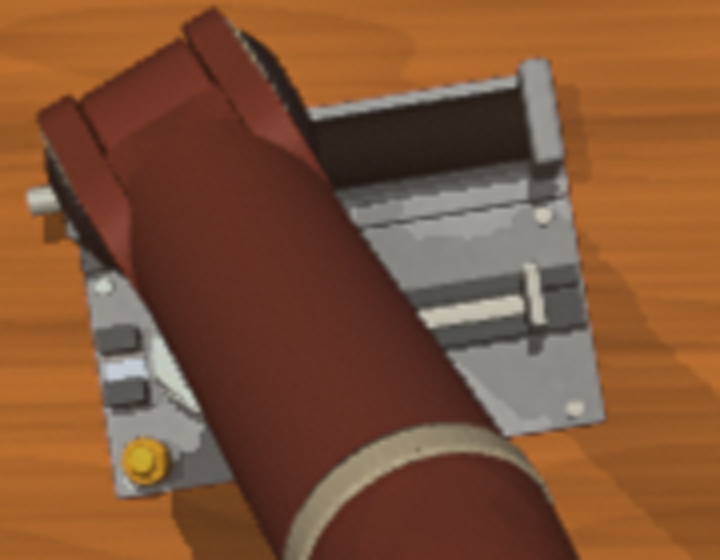

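```bash
python3 -c "
from h import *
L=np.load('L.npy')
for y in(-36,-21.4,-7):
  for x in(-32.5,-54.5):
    print(x,y,(proj('side',lock2w([[x/1e3,y/1e3,.1294]],L))-[195,180])*4)
go(-.043,-.022,.033)"
```

```text
-32.5 -36 [[244.74954989 197.2551934 ]]
-54.5 -36 [[246.0427928  176.33928335]]
-32.5 -21.4 [[271.25757871 196.17844388]]
-54.5 -21.4 [[272.17597645 175.28570522]]
-32.5 -7 [[297.38243139 195.11725888]]
-54.5 -7 [[297.93168144 174.24734542]]
t 2.08 F [-0.3  0.6 -0.1] gap 0.0002 lock tcp [[-43.5 -21.4 154.4]] rot [-3.139e+00 -1.000e-03  1.709e+00]
xyz [0.01 0.03 3.21] rot [-0.01 -0.01  0.  ]
```

Call:
arm_command(increments=[{"rotation": [0,0,0],"xyz": [0.05,0,1.0],"gripper": 0},{"rotation": [0,0,0],"xyz": [0.05,0,2.0],"gripper": 0},{"rotation": [0,0,0],"xyz": [0.05,0,2.7],"gripper": 0},{"rotation": [0,0,0],"xyz": [0.05,0,3.15],"gripper": 0},{"rotation": [0,0,0],"xyz": [0.05,0,3.15],"gripper": 0}])

```text
clock: 2.7
tcp_pos: [0.5594, 0.0889, 0.0601]
eef_rot: [-3.139, -0.0, 1.708]
ft_force: [-0.1, 1.0, 0.1]
finger_gap: 0.0001
```

```bash
python3 -c "
from h import *
go(-.020,-.023,.035)"
```

```text
t 2.7 F [-0.1  1.   0.1] gap 0.0001 lock tcp [[-43.2 -20.9  60.1]] rot [-3.139 -0.     1.708]
xyz [0.77 0.07 0.  ] rot [-0.02 -0.   -0.01]
```

Call:
arm_command(increments=[{"rotation": [0,0,0],"xyz": [0.25,0.03,0],"gripper": 0},{"rotation": [0,0,0],"xyz": [0.5,0.07,0],"gripper": 0},{"rotation": [0,0,0],"xyz": [0.7,0.07,0],"gripper": 0},{"rotation": [0,0,0],"xyz": [0.83,0.07,0],"gripper": 0},{"rotation": [0,0,0],"xyz": [0.83,0.07,0],"gripper": 0}])

```text
clock: 3.32
tcp_pos: [0.5601, 0.1135, 0.0611]
eef_rot: [3.14, 0.001, 1.707]
ft_force: [2.3, -2.2, 1.6]
finger_gap: -0.0004
```

```bash
python3 look.py 2;python3 -c "
from h import *
go(-.0165,-.023,.035)"
```

```text
t 3.42 F [ 2.  -0.9  1. ] gap 0.0004 lock tcp [[-18.5 -23.9  60.8]] rot [-3.141  0.     1.708]
xyz [ 0.07 -0.03  0.03] rot [-0.    0.   -0.01]
```

View pics/s2.png

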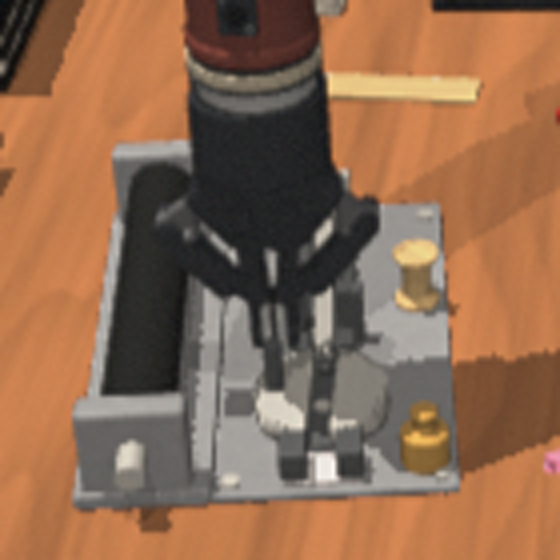

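Call:
arm_command(increments=[{"rotation": [0,0,0],"xyz": [0.05,0,0],"gripper": 0},{"rotation": [0,0,0],"xyz": [0.06,0,0],"gripper": 0},{"rotation": [0,0,0],"xyz": [0.06,0,0],"gripper": 0}])

```text
clock: 3.8
tcp_pos: [0.5589, 0.1159, 0.0609]
eef_rot: [-3.141, -0.0, 1.708]
ft_force: [2.3, -2.6, -0.4]
finger_gap: -0.0003
```

```bash
python3 -c "
from h import *
go(-.04,-.023,.15)"
```

```text
t 3.8 F [ 2.3 -2.6 -0.4] gap -0.0003 lock tcp [[-16.4 -24.   60.9]] rot [-3.141 -0.     1.708]
xyz [-0.79 -0.04 -3.8 ] rot [-0.   -0.   -0.01]
```

Back off, lift, and move behind the bar plate (high), then look.

Call:
arm_command(increments=[{"rotation": [0,0,0],"xyz": [-0.4,0,0],"gripper": 0},{"rotation": [0,0,0],"xyz": [-0.7,0,-0.5],"gripper": 0},{"rotation": [0,0,0],"xyz": [-0.7,0,-2.0],"gripper": 0},{"rotation": [0,0,0],"xyz": [-1.5,-0.3,-3.5],"gripper": 0},{"rotation": [0,0,0],"xyz": [-3.5,-0.8,-3.5],"gripper": 0}])

```text
clock: 4.42
tcp_pos: [0.5521, 0.0123, 0.1711]
eef_rot: [3.131, -0.003, 1.715]
ft_force: [1.4, -0.7, -0.2]
finger_gap: -0.0001
```

```bash
python3 -c "
from h import *
go(-.225,0,.12)"
```

```text
t 4.42 F [ 1.4 -0.7 -0.2] gap -0.0001 lock tcp [[-118.1   -3.   171.1]] rot [ 3.131e+00 -3.000e-03  1.715e+00]
xyz [-3.57 -0.13  0.86] rot [ 0.06 -0.02  0.04]
```

Call:
arm_command(increments=[{"rotation": [0,0,0],"xyz": [-1.8,-0.1,0],"gripper": 0},{"rotation": [0,0,0],"xyz": [-3.5,-0.13,0.4],"gripper": 0},{"rotation": [0.06,0,0],"xyz": [-3.6,-0.13,0.86],"gripper": 0},{"rotation": [0.06,0,0],"xyz": [-3.6,-0.13,0.86],"gripper": 0}])

```text
clock: 4.92
tcp_pos: [0.563, -0.0949, 0.1443]
eef_rot: [-3.139, -0.005, 1.715]
ft_force: [-0.2, -0.5, 0.3]
finger_gap: -0.0004
```

```bash
python3 look.py 3;python3 -c "
from h import *
go(-.222,0,.028)"
```

```text
t 5.03 F [-0.2  0.8  0.3] gap -0.0001 lock tcp [[-223.9   -0.4  145.5]] rot [ 3.141 -0.005  1.718]
xyz [ 0.05 -0.01  3.08] rot [ 0.   -0.03  0.05]
```

View pics/s3.png

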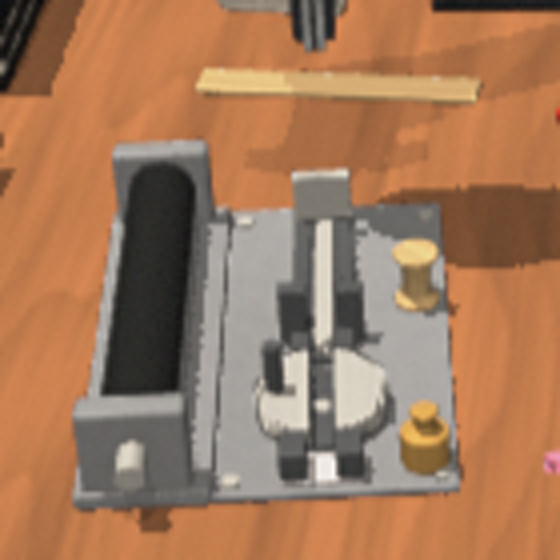

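View pics/t3.png

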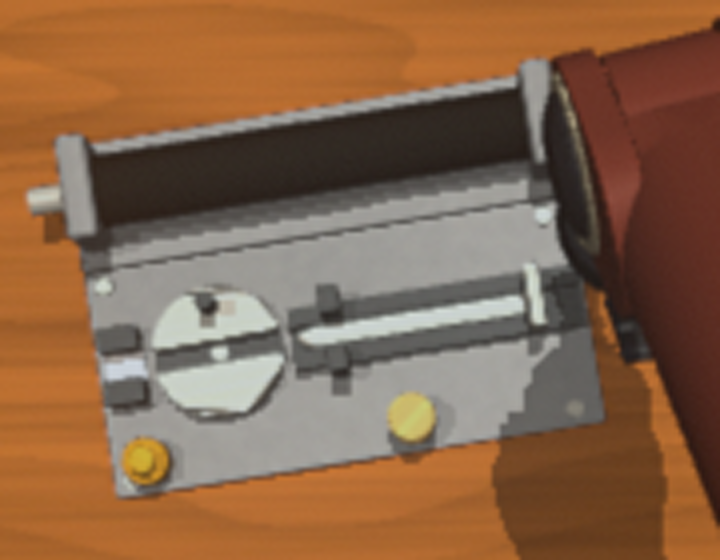

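Call:
arm_command(increments=[{"rotation": [0,0,0.05],"xyz": [0.05,0,1.0],"gripper": 0},{"rotation": [0,0,0.05],"xyz": [0.05,0,2.0],"gripper": 0},{"rotation": [0,0,0.05],"xyz": [0.05,0,2.7],"gripper": 0},{"rotation": [0,0,0.05],"xyz": [0.05,0,3.05],"gripper": 0},{"rotation": [0,0,0.05],"xyz": [0.05,0,3.05],"gripper": 0}])

```text
clock: 5.65
tcp_pos: [0.5638, -0.0898, 0.0541]
eef_rot: [3.141, -0.005, 1.711]
ft_force: [-0.0, -0.3, -0.2]
finger_gap: 0.0
```

```bash
python3 look.py 4;python3 -c "
from h import *
go(-.094,0,.028)"
```

```text
t 5.75 F [-1.   0.3  0.1] gap -0.0 lock tcp [[-221.5   -1.3   55. ]] rot [ 3.139 -0.005  1.71 ]
xyz [ 4.25 -0.04  0.09] rot [ 0.01 -0.03  0.01]
```

View pics/s4.png

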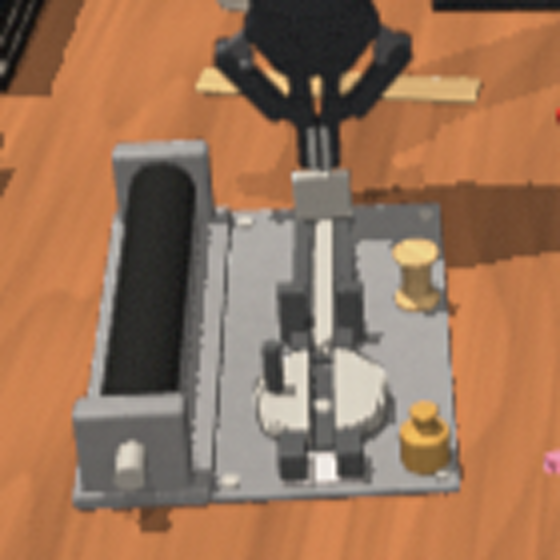

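Call:
arm_command(increments=[{"rotation": [0,0,0],"xyz": [0.3,-0.04,0.05],"gripper": 0},{"rotation": [0,0,0],"xyz": [0.6,-0.04,0.05],"gripper": 0},{"rotation": [0,0,0],"xyz": [0.9,-0.04,0.05],"gripper": 0},{"rotation": [0,0,0],"xyz": [1.2,-0.04,0.05],"gripper": 0},{"rotation": [0,0,0],"xyz": [1.5,-0.04,0.05],"gripper": 0}])

```text
clock: 6.38
tcp_pos: [0.5573, -0.046, 0.0539]
eef_rot: [3.139, -0.004, 1.71]
ft_force: [-0.4, -2.3, 2.1]
finger_gap: 0.0003
```

```bash
python3 -c "
from h import *
go(-.094,0,.028)"
```

```text
t 6.38 F [-0.4 -2.3  2.1] gap 0.0003 lock tcp [[-176.6   -0.2   53.9]] rot [ 3.139 -0.004  1.71 ]
xyz [ 2.75 -0.    0.04] rot [ 0.02 -0.02  0.01]
```

Force is about 2 N, so the nose is entering the disc freely. Continuing.

Call:
arm_command(increments=[{"rotation": [0,0,0],"xyz": [0.35,0,0.03],"gripper": 0},{"rotation": [0,0,0],"xyz": [0.7,0,0.03],"gripper": 0},{"rotation": [0,0,0],"xyz": [1.05,0,0.03],"gripper": 0},{"rotation": [0,0,0],"xyz": [1.4,0,0.03],"gripper": 0},{"rotation": [0,0,0],"xyz": [1.7,0,0.03],"gripper": 0}])

```text
clock: 7.0
tcp_pos: [0.5499, 0.0057, 0.0531]
eef_rot: [3.139, -0.004, 1.711]
ft_force: [0.2, -1.2, -0.4]
finger_gap: -0.0001
```

```bash
python3 -c "
from h import *
go(-.096,0,.028)"
```

```text
t 7.0 F [ 0.2 -1.2 -0.4] gap -0.0001 lock tcp [[-1.243e+02  1.000e-01  5.310e+01]] rot [ 3.139 -0.004  1.711]
xyz [0.94 0.   0.01] rot [ 0.01 -0.02  0.01]
```

Call:
arm_command(increments=[{"rotation": [0,0,0],"xyz": [0.25,0,0],"gripper": 0},{"rotation": [0,0,0],"xyz": [0.5,0,0],"gripper": 0},{"rotation": [0,0,0],"xyz": [0.7,0,0],"gripper": 0},{"rotation": [0,0,0],"xyz": [0.85,0,0],"gripper": 0},{"rotation": [0,0,0],"xyz": [0.92,0,0],"gripper": 0}])

```text
clock: 7.62
tcp_pos: [0.546, 0.0331, 0.0532]
eef_rot: [3.139, -0.004, 1.711]
ft_force: [0.2, -2.5, 2.2]
finger_gap: 0.0006
```

```bash
python3 look.py 5; python3 -c "
from h import *
go(-.094,0,.028)"
```

```text
t 7.72 F [-0.1 -0.8  0.9] gap -0.0003 lock tcp [[-96.4   0.1  53.2]] rot [ 3.139 -0.005  1.711]
xyz [0.08 0.   0.01] rot [ 0.01 -0.03  0.01]
```

View pics/s5.png

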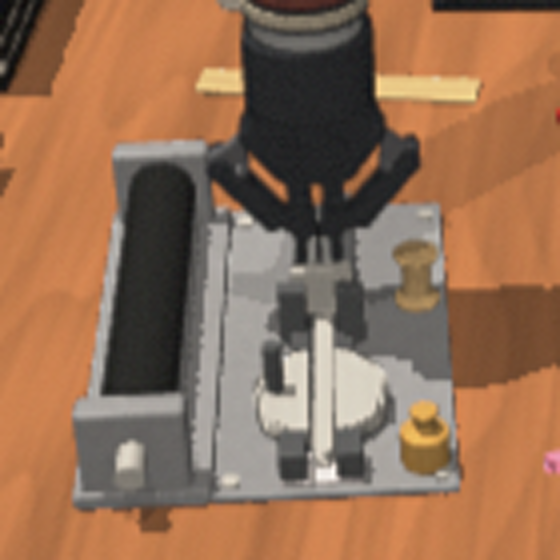

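Nearly home. I'll push in small steps until contact force rises.

Call:
arm_command(increments=[{"rotation": [0,0,0],"xyz": [0.06,0,0],"gripper": 0},{"rotation": [0,0,0],"xyz": [0.1,0,0],"gripper": 0},{"rotation": [0,0,0],"xyz": [0.1,0,0],"gripper": 0}])

```text
clock: 8.1
tcp_pos: [0.5457, 0.0352, 0.0532]
eef_rot: [3.139, -0.003, 1.71]
ft_force: [0.6, -3.8, 2.2]
finger_gap: 0.0001
```

Call:
arm_command(increments=[{"rotation": [0,0,0],"xyz": [0.05,0,0],"gripper": 0},{"rotation": [0,0,0],"xyz": [0.05,0,0],"gripper": 0}])

```text
clock: 8.35
tcp_pos: [0.5457, 0.0353, 0.0532]
eef_rot: [3.139, -0.001, 1.708]
ft_force: [1.7, -5.3, 0.9]
finger_gap: -0.0
```

Call:
arm_command(increments=[{"rotation": [0,0,0],"xyz": [0.13,0,0],"gripper": 0},{"rotation": [0,0,0],"xyz": [0.13,0,0],"gripper": 0},{"rotation": [0,0,0],"xyz": [0.13,0,0],"gripper": 0}])

```text
clock: 8.72
tcp_pos: [0.5457, 0.0354, 0.0533]
eef_rot: [3.14, 0.004, 1.705]
ft_force: [1.1, -8.3, 2.0]
finger_gap: -0.0001
```

Call:
arm_command(increments=[{"rotation": [0,0,0],"xyz": [-0.3,0,0],"gripper": 0},{"rotation": [0,0,0],"xyz": [-0.7,0,0],"gripper": 0},{"rotation": [0,0,0],"xyz": [-1.0,0,-1.0],"gripper": 0},{"rotation": [0,0,0],"xyz": [-2.5,0,-2.5],"gripper": 0},{"rotation": [0,0,0],"xyz": [-4.0,0,-4.0],"gripper": 0}])

```text
clock: 9.35
tcp_pos: [0.5613, -0.0817, 0.1731]
eef_rot: [3.14, 0.002, 1.708]
ft_force: [0.2, 0.5, -0.2]
finger_gap: -0.0001
```

Call:
arm_command(increments=[{"rotation": [0,0,0],"xyz": [-1.8,0,-0.5],"gripper": 0},{"rotation": [0,0,0],"xyz": [-3.0,0,-1.0],"gripper": 0},{"rotation": [0,0,0],"xyz": [-3.0,0,-1.0],"gripper": 0},{"rotation": [0,0,0],"xyz": [-3.0,0,-1.0],"gripper": 0}])

```text
clock: 9.85
tcp_pos: [0.5731, -0.1691, 0.2027]
eef_rot: [3.141, -0.001, 1.709]
ft_force: [0.7, 0.2, -0.1]
finger_gap: 0.0
```

```bash
python3 look.py 6
```

```text
(no output)
```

View pics/s6.png

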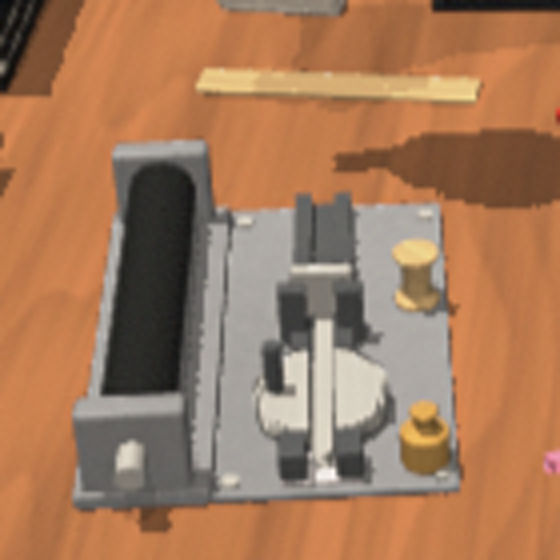

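View pics/t6.png

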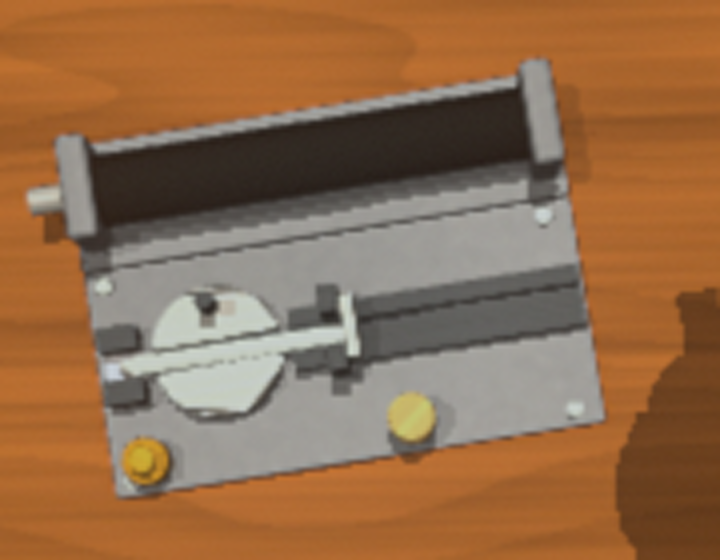

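```bash
python3 -c "
from plant import *
print(observe()['dq'].round(3),observe()['ft_force']);print(close_job())"
```

```text
[-0.006 -0.001  0.006 -0.005  0.005  0.003 -0.001] [-0.31381727  0.77495925  1.61470082]
the job is handed in; nothing more can be done
None
```

I pushed the peg round with the shut fingertips until the slot lined up with the bar at pi (peg on the roller side). I then pushed the bar by its plate through the disc until it stopped on the two posts, backed off and handed the job in at about 10 s.

**Slot:** before the bar went in, the slot was about 0.03 rad off the bar's line in the top picture. The bar went through with a pushing force of 1 to 3 N.

**Plate:** it stopped moving at the expected home position, and the force rose to 8 N with no further travel. The last pictures show the plate against both posts and the nose between the keeper's cheeks.

**Everything else:** the spool and weight look unmoved in the last pictures. The pictures cover only the area around the lock, so I did not check the mug, tape, stapler, tags and chalk again; the arm carried nothing low near them. The arm ended clear, with about 2 N or less on the force sensor.

No check failed. The one mismatch was in finding the lock's position, where the side camera differed from the top camera by up to about 2.5 pixels. The finger positions in the side picture later matched the computed ones to within about 1 mm.

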